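# Set the gap of a jig with a feeler gauge

### The arm

A 7-joint arm with a two-finger parallel gripper is mounted at the origin on a cart in front of the work surface, level with it; the furniture and walls round the work are solid. World frame = base frame: x ahead of the robot, y to its left, z up, the work surface at z = 0. Lengths are in mm, angles in rad, forces in N, time in s.
With the tool pointing down it reaches from about 425 to 925 mm from the base axis. Payload 6.8 kg.
Tool frame: the origin (TCP) lies at the very end of the fingers, on their centre line; the grasp point (between the pads) lies behind it (grip_point_offset is the z of the grasp point in the tool frame, in mm); z points along the fingers, y is the line along which they close (so a half turn about z gives the same grasp; the last joint's range is limited). The gripper opens to 85 mm and grips with 20 to 120 N. Pads are 22 mm wide; open, the fingers measure 114 mm over their backs; the gripper's body (76 mm by 85 mm) begins 54 mm behind the grasp point. The pads swing forward as they close: fully open they stand 13 mm farther back than shut.
Start: joints at [-1.262, 0.477, 0.022, 1.555, -0.011, 1.109, -0.083], TCP at [273.263, 617.231, 231.308] pointing down, gripper open.
Joint ranges: [-2.96, 2.96], [-0.34, 2.1], [-1.41, 1.46], [0.24, 2.44], [-1.37, 4.51], [0.17, 1.92], [-2.96, 2.96]. Speed limits (rad/s): [2.39, 2.39, 3.14, 3.14, 3.14, 3.14, 3.14].

### API

Orientations are given as a rotation vector (axis times angle).
In Python, from station import get_state, read_camera, close_job, grip_point_offset gives the robot as it stands.
- The arm moves only by the tool play_rows, never from a script. Its argument "motion" is a list of rows, each an object of numbers: "tx", "ty", "tz": the shift along the tool's x, y, z in cm; "yaw": the turn about the tool's z in rad. A call has exactly 8 rows; each row shifts and turns the commanded pose from where the row before left it, along the tool's axes as they then stand; what a row does not reach is not made up. A row lasts 1/12 s, in which the tool goes at most 41.7 mm and 7.16 degrees, less where a joint would pass 70% of its speed; a pose out of reach is approached as far as the arm can. A call is refused whole if a number of a shift passes 4.17 or a number of a turn 0.125, either way. A call with a gripper value outside its range is refused whole. "fingers" is the gripper command: -1 is fully open, 1 is shut, values between are in proportion, set as the call begins (left out, the last holds). The fingers move at their own pace and stop on an object; the grip force is fixed at half the most. Time passes only in rows, so rows that do not move let the fingers close, or fill a call up. It gives the time, the measured TCP pose, the force, the opening and the grip force at its end, in the units of the state.
- get_state(): the state, without advancing time (a new reading comes with each control period).
- read_camera(name): name is "side" or "top" or "wrist"; returns a dict with "pixels" (384x512x3 uint8, blue, green, red), "range_z" (384x512 float32, mm along the optical axis (not along the pixel's ray), 0 where there is no reading), "fx", "fy", "cx", "cy" (pixels), "R" (3x3) and "t" (3): a world point X has camera coordinates R X + t; the wrist camera has in their place "T_tool_cam" (4x4, takes a point from camera to tool coordinates, whose origin is the TCP and whose axes are the flange's). Camera axes: x right, y down, z forward; pixel columns grow to the right and rows downward; lengths in mm; the calibration is good to about 2 mm. A picture is of the moment at which its call begins: read the wrist's pose just before it.
- close_job(): hands the job in; it is judged then, once.
The state is a dict: "time_s": time; "joints": joint angles; "dq": joint speeds; "joint_efforts": joint torques, N m; "tcp_pos": TCP position; "ee_rot": TCP orientation; "ft_force": force on the tool from outside, world axes, zero at the start; "torque": the same for the moment, N m; "grip_width": opening from 0.0 (shut) to 1.0 (fully open); "grasp_force": force on a finger pad.
Only numpy, scipy, OpenCV 4.12 (cv2) and the standard library are available. Lean on these libraries where they do the work, as an engineer would, in place of code of your own. Each camera call takes 0.05 s, during which the arm holds its last target. There are 200 camera calls.

### The job

Set the jig's gap to the blue feeler gauge: slide the blue gauge's blade into the gap between the black fence and the yellow stop until its tip is at the far end, let go, and gently push the stop against the blade until the blade is nipped against the fence. Then draw the blade out, feeling it drag, and leave the gauge standing on the bench right out of the gap, with the stop left where the blade set it. Leave the red gauge alone.

Things in the scene. Friction and masses are not known exactly. Their poses are not given: they have to be found in the camera images.
- blue_gauge: Loose feeler gauge, about 0.22 kg, standing upright. Steel foot 44 x 40 x 12 mm high (origin: centre of the foot's underside), on it a square upright blue grip 24 x 24 mm from 12 to 88 mm height, and a steel blade 6 mm thick that points along +x of the gauge, on edge, from 14 to 38 mm height, from the grip to a rounded tip 117 mm from the origin. z is up.
- blue_gauge_tip (a point): Foremost point of the blue gauge's blade, at half the blade's height (26 mm above the foot's underside).
- red_gauge: The same gauge with a red grip and an 11 mm blade; origin and axes as for the blue one. Not to be used or moved.
- jig: Setting jig, screwed to the bench and immovable. Base plate 74 mm (x) x 130 mm (y, from -90 to +40 mm) x 8 mm thick. Origin on the bench under the middle of the fence's gap face. The gap runs along the jig's x, open at the top and at both ends; the near end, at x = -25 mm, faces the robot. The gap lies on the -y side of the fence face: it reaches from y = 0 to y = -(joint jig_stop). z is up.
- fence: Fixed black steel fence of the jig, 50 mm long (x from -25 to +25 mm), its gap face at y = 0 of the jig, top 52 mm above the bench. Origin and axes are those of the jig.
- jig_stop (a joint): Slide of the yellow stop along the jig's y: its value is the gap's width in m, 0 (shut against the fence) to 0.045; pushing the stop towards +y of the jig closes it. Stiff: takes about 4 N to move, stays where it is left and then keeps nipping the blade with up to that force. Shoving the gauge along as well can take 8 N, so the blade is nipped once the push reaches 12 to 20 N. A greater sideways load on the blade opens it again.
- stop_push (a point): The stop is a yellow block 50 mm long (x from -25 to +25 mm of the jig), 12 to 52 mm above the bench, 24 mm thick in y with its pad. This point: middle of the black rubber push pad on its outer side (40 x 28 mm, facing -y of the jig), 34 mm above the bench; moves with the stop.
Things that resemble listed ones, but are neither listed nor needed, are in the scene too. Of the things like the jig, leave any that is green; of the rest the larger one is meant.

How it is judged:
By the outcome, as a careful person would: the job done as asked, in the order asked, and still so for the second after the job is handed in, with the robot touching nothing.
It also fails if it takes over 67 s, if anything falls off the work surface, if the arm or the gripper's body presses on something with over 40 N, if the wrist force passes 120 N, or if a joint passes its speed limit or range.

## Working session

There is one attempt and no reset: what is moved stays moved. The work goes in short steps, Python scripts to look and compute and a tool call to move; the robot and the scene stay as the last step left them, time stands still between calls to the robot, and variables do not carry over. Pictures are saved under pics/ and viewed, at most 10 in all, crops included, and the job is handed in when it is done.

Besides the shell and the picture viewer there is one more tool, called after "Emit:" as a command line: name --argument value ..., lists and objects as JSON in quotes. play_rows: Moves the arm, as the interface text tells. Its arguments: {"type":"object","properties":{"motion":{"type":"array","items":{"type":"object","properties":{"tx":{"type":"number"},"ty":{"type":"number"},"tz":{"type":"number"},"yaw":{"type":"number"}}}},"fingers":{"type":"number"}},"required":["motion"]}

```bash
mkdir -p pics
cat > h.py <<'E'
import numpy as np, cv2
from scipy.spatial.transform import Rotation as Ro
from station import *
def cam(n):
    s=get_state(); c=read_camera(n)
    if 'T_tool_cam' in c:
        T=np.eye(4);T[:3,:3]=Ro.from_rotvec(s['ee_rot']).as_matrix();T[:3,3]=s['tcp_pos'];M=T@c['T_tool_cam']
    else:
        M=np.eye(4);M[:3,:3]=np.array(c['R']).T;M[:3,3]=-np.array(c['R']).T@np.array(c['t'])
    z=c['range_z'];v,u=np.mgrid[:384,:512]
    P=np.stack([(u-c['cx'])/c['fx']*z,(v-c['cy'])/c['fy']*z,z],-1)@M[:3,:3].T+M[:3,3]
    P[z==0]=np.nan
    return c['pixels'],P,M,c
E
python3 - <<'E'
from h import *
s=get_state();print(s['time_s'],s['tcp_pos'],s['ee_rot'],Ro.from_rotvec(s['ee_rot']).as_matrix().round(3),s['ft_force'],grip_point_offset)
ims=[]
for n in('top','side'):
    p,P,M,c=cam(n);cv2.imwrite(f'pics/{n}0.png',cv2.resize(p,(800,600)));np.savez(f'{n}0.npz',p=p,P=P,M=M);print(n,M.round(2))
E
```

```text
0.0 [273.05830092 616.66449767 230.32168766] [-6.4991321e-01 -3.0734038e+00  2.8558324e-03] [[-0.914  0.405 -0.001]
 [ 0.405  0.914 -0.002]
 [-0.    -0.002 -1.   ]] [0.16863357 0.80772184 0.04846388] -18.700000000000003
top [[-2.0000e-02 -9.9000e-01  1.1000e-01  4.7453e+02]
 [-1.0000e+00  2.0000e-02 -4.0000e-02  1.2030e+02]
 [ 4.0000e-02 -1.1000e-01 -9.9000e-01  9.0631e+02]
 [ 0.0000e+00  0.0000e+00  0.0000e+00  1.0000e+00]]
side [[-9.8000e-01 -1.4000e-01  1.4000e-01  4.4477e+02]
 [-1.9000e-01  6.1000e-01 -7.7000e-01  7.6123e+02]
 [ 2.0000e-02 -7.8000e-01 -6.3000e-01  5.9084e+02]
 [ 0.0000e+00  0.0000e+00  0.0000e+00  1.0000e+00]]
```

View pics/top0.png

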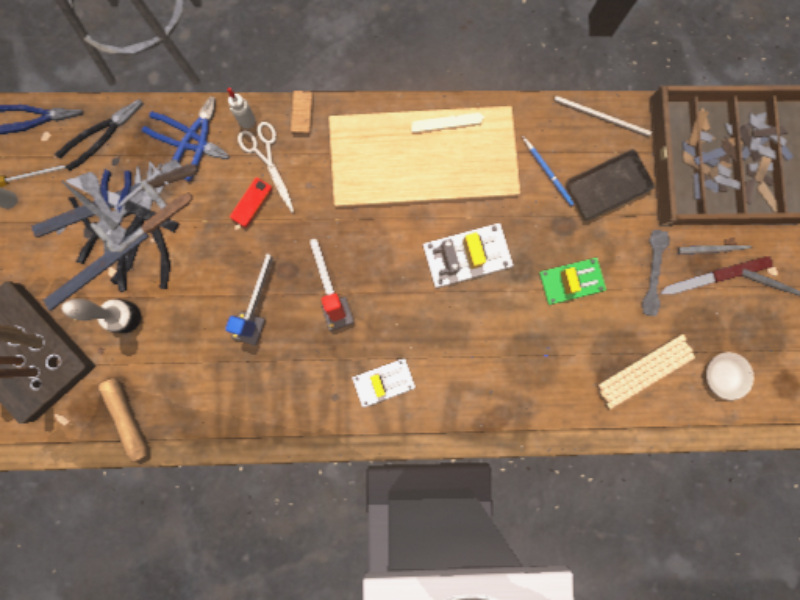

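View pics/side0.png

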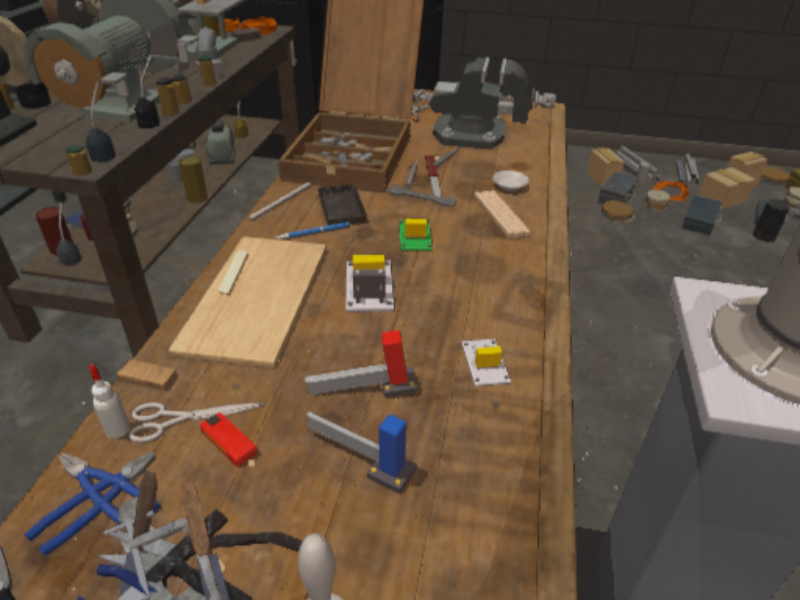

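The jig is the large white one at (468,255) in the 800 px top view, with the black fence on its left and the yellow stop on its right. The blue gauge is at (240,325) with its blade pointing up-right to (267,258), and the red gauge is at (332,305).

Run:
```python
from h import *
for n in('top','side'):
    d=np.load(n+'0.npz');p=d['p'].astype(int);P=d['P']
    hsv=cv2.cvtColor(d['p'],cv2.COLOR_BGR2HSV);H,S,V=[hsv[...,i].astype(int) for i in range(3)]
    X,Y,Z=P[...,0],P[...,1],P[...,2]
    def rep(nm,m):
        q=P[m];
        if len(q)<5: print(nm,len(q));return
        r=cv2.minAreaRect(q[:,:2].astype(np.float32));print(n,nm,len(q),np.median(q,0).round(1),'rect',np.round(r[0],1),np.round(r[1],1),round(r[2],1),'z',np.percentile(q[:,2],[5,95]).round(1))
    sc=lambda a:int(a*0.64)
    box=np.zeros((384,512),bool)
    if n=='top':
        B=box.copy();B[sc(240):sc(360),sc(215):sc(290)]=1
        J=box.copy();J[sc(215):sc(295),sc(415):sc(520)]=1
    else:
        B=box.copy();B[sc(405):sc(500),sc(300):sc(425)]=1
        J=box.copy();J[sc(245):sc(315),sc(340):sc(400)]=1
    bl=(H>100)&(H<130)&(S>120)
    rep('grip top',B&bl&(Z>80)); rep('grip',B&bl)
    rep('blade',B&(S<60)&(Z>25)&(Z<50)); 
    ye=(H>20)&(H<35)&(S>130)
    rep('stop',J&ye&(Z>44)); rep('fence',J&(V<110)&(Z>44)); rep('plate',J&(Z>2)&(Z<16))
    m=B&(S<60)&(Z>30)&(Z<50);q=P[m]
    if len(q)>5:
        l=cv2.fitLine(q[:,:2].astype(np.float32),cv2.DIST_HUBER,0,.01,.01).ravel();print('blade dir',l, np.degrees(np.arctan2(l[1],l[0])));t=(q[:,:2]-l[2:])@l[:2];print('ends',l[2:]+t.min()*l[:2],l[2:]+t.max()*l[:2])
```

```text
top grip top 104 [528.7 330.9  87.7] rect [529.3 331.5] [23.  21.9] 74.3 z [85.3 90.5]
top grip 104 [528.7 330.9  87.7] rect [529.3 331.5] [23.  21.9] 74.3 z [85.3 90.5]
top blade 164 [588.  310.3  37.2] rect [583.1 312.4] [ 14.5 116.4] 76.8 z [27.1 40.5]
top stop 170 [640.6 -20.8  52.2] rect [641.3 -21.9] [48.5 19.6] 15.0 z [48.8 54.7]
fence 2
top plate 1324 [638.1 -16.3   8. ] rect [643.6 -13.7] [167.4 128.3] 88.8 z [ 2.2 11.7]
blade dir [ 9.4669855e-01 -3.2212082e-01  5.8917694e+02  3.0987433e+02] -18.791233
ends [540.95942864 326.28067511] [638.20938212 293.19069684]
side grip top 178 [528.3 337.   87.6] rect [528.6 334.7] [22.5 22.9] 68.9 z [81.1 89.3]
side grip 544 [nan nan nan] rect [529.6 334.7] [21.9 20.9] 63.8 z [nan nan]
side blade 342 [589.  314.4  35.7] rect [577.9 315.8] [ 12.1 127.5] 75.0 z [26.6 39.4]
side stop 140 [640.8 -16.1  51.7] rect [641.5 -18.9] [46.7 22. ] 13.6 z [45.1 53.7]
side fence 102 [631.7  22.4  50.9] rect [631.1  19.4] [47.2 15.1] 14.4 z [45.  53.5]
side plate 561 [628.7  23.    8.2] rect [647.4 -40.6] [103.7 193.4] 12.6 z [ 2.2 12.6]
blade dir [ 9.5026356e-01 -3.1144685e-01  5.9020245e+02  3.1401392e+02] -18.146444
ends [518.2504983  337.59601519] [639.20636505 297.95298905]
```

Emit:
play_rows --motion '[{"tx":-2.9,"ty":-1.3},{"tx":-2.9,"ty":-1.3},{"tx":-2.9,"ty":-1.3},{"tx":-2.9,"ty":-1.3},{"tx":-2.9,"ty":-1.3},{"tx":-2.9,"ty":-1.3},{"tx":-2.9,"ty":-1.3},{"tx":-2.9,"ty":-1.3}]' --fingers -1

```text
$.motion[0]: bad value
```

```bash
cat >> h.py <<'E'
def rel(x,y,z,ydeg):
    """tool-frame delta (cm) to world target with tool y at heading ydeg; translation in current axes, then yaw"""
    s=get_state();R=Ro.from_rotvec(s['ee_rot']).as_matrix();d=R.T@(np.array([x,y,z])-s['tcp_pos'])/10
    a=np.degrees(np.arctan2(R[1,1],R[0,1]));dy=(ydeg-a+90)%180-90
    print('t',round(s['time_s'],2),'pos',np.round(s['tcp_pos'],1),'yhead',a.round(2),'d cm',d.round(2),'yaw',round(-np.radians(dy),3),'ft',np.round(s['ft_force'],1),'grip',round(s['grip_width'],3),round(s['grasp_force'],1))
E
python3 - <<'E'
from h import *
p,P,M,c=cam('wrist');print(np.round(c['T_tool_cam'],2),c['fx'])
rel(529,333,180,71.6)
E
```

```text
[[   0.     -0.96   -0.29   73.35]
 [   1.      0.      0.      0.31]
 [  -0.     -0.29    0.96 -141.87]
 [   0.      0.      0.      1.  ]] 317.3354552729802
t 0.15 pos [273.1 616.8 230.6] yhead 66.12 d cm [-34.89 -15.58   5.08] yaw -0.096 ft [ 0.3 -0.5 -1.2] grip 0.995 0.0
```

Emit:
play_rows --motion '[{"tx":-3.5,"ty":-1.5,"tz":0,"yaw":0},{"tx":-3.5,"ty":-1.5,"tz":0,"yaw":0},{"tx":-3.5,"ty":-1.5,"tz":0,"yaw":0},{"tx":-3.5,"ty":-1.5,"tz":0,"yaw":0},{"tx":-3.5,"ty":-1.5,"tz":0,"yaw":0},{"tx":-3.5,"ty":-1.5,"tz":0,"yaw":0},{"tx":-3.5,"ty":-1.5,"tz":0,"yaw":0},{"tx":-3.5,"ty":-1.5,"tz":0,"yaw":0}]' --fingers -1

```text
time_s: 0.82
tcp_pos: [481.6, 392.5, 231.2]
ee_rot: [-0.65, -3.073, 0.0]
ft_force: [0.1, 0.1, -0.1]
grip_width: 1.003
grasp_force: 0.0
```

Run:
```python
from h import *
rel(529,333,180,71.6)
```

```text
t 0.82 pos [481.6 392.5 231.2] yhead 66.12 d cm [-6.74 -3.52  5.12] yaw -0.096 ft [ 0.1  0.1 -0.1] grip 1.003 0.0
```

Emit:
play_rows --motion '[{"tx":-1.7,"ty":-0.9,"tz":1.0,"yaw":0},{"tx":-1.7,"ty":-0.9,"tz":1.0,"yaw":0},{"tx":-1.7,"ty":-0.9,"tz":1.0,"yaw":0},{"tx":-1.6,"ty":-0.8,"tz":1.0,"yaw":0},{"tx":0,"ty":0,"tz":1.0,"yaw":-0.096},{"tx":0,"ty":0,"tz":0,"yaw":0},{"tx":0,"ty":0,"tz":0,"yaw":0},{"tx":0,"ty":0,"tz":0,"yaw":0}]' --fingers -1

```text
time_s: 1.48
tcp_pos: [527.4, 336.0, 181.7]
ee_rot: [-0.503, -3.101, -0.001]
ft_force: [0.5, -0.5, 0.9]
grip_width: 1.004
grasp_force: 0.0
```

Run:
```python
from h import *
rel(529,333,180,71.6)
p,P,M,c=cam('wrist');cv2.imwrite('pics/w1.png',p)
hsv=cv2.cvtColor(p,cv2.COLOR_BGR2HSV);H,S,V=[hsv[...,i].astype(int) for i in range(3)]
Z=P[...,2];m=(H>100)&(H<130)&(S>120)&(Z>78)&(abs(P[...,0]-529)<40)&(abs(P[...,1]-333)<40)
q=P[m];print(len(q),np.median(q[:,2]),cv2.minAreaRect(q[:,:2].astype(np.float32)))
m=(S<70)&(Z>33)&(Z<43)&(P[...,0]>545)&(P[...,0]<660)&(abs(P[...,1]-310)<40);q=P[m]
l=cv2.fitLine(q[:,:2].astype(np.float32),cv2.DIST_HUBER,0,.01,.01).ravel();t=(q[:,:2]-l[2:])@l[:2]
print(len(q),l,np.degrees(np.arctan2(l[1],l[0])),l[2:]+t.max()*l[:2],l[2:]+t.min()*l[:2])
```

```text
t 1.48 pos [527.4 336.  181.7] yhead 71.56 d cm [-0.25 -0.24  0.17] yaw -0.001 ft [ 0.5 -0.5  0.9] grip 1.004 0.0
857 86.63749647806176 ((527.9663696289062, 334.0787353515625), (22.972089767456055, 23.170013427734375), 72.0582046508789)
477 [ 9.4894665e-01 -3.1543654e-01  5.9632849e+02  3.1145532e+02] -18.387167 [639.45022445 297.12135486] [556.10667016 324.82533846]
```

View pics/w1.png

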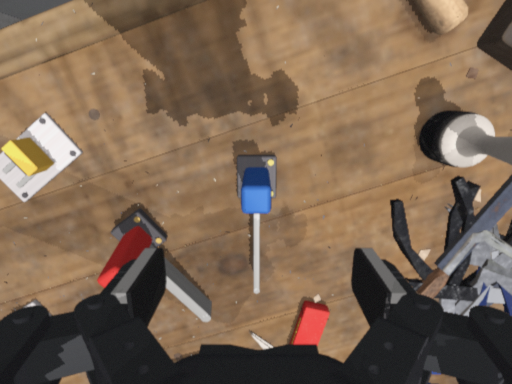

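The wrist view shows the blue grip at (257,190) with the blade running down to (257,290), clear of both fingers. The red gauge is at (125,255), well off to one side. Descending to grip.

Emit:
play_rows --motion '[{"tx":-0.12,"ty":-0.16,"tz":3,"yaw":0},{"tx":0,"ty":0,"tz":3,"yaw":0},{"tx":0,"ty":0,"tz":3,"yaw":0},{"tx":0,"ty":0,"tz":2.5,"yaw":0},{"tx":0,"ty":0,"tz":2,"yaw":0},{"tx":0,"ty":0,"tz":1,"yaw":0},{"tx":0,"ty":0,"tz":0,"yaw":0},{"tx":0,"ty":0,"tz":0,"yaw":0}]' --fingers -1

```text
time_s: 2.2
tcp_pos: [528.6, 333.8, 36.9]
ee_rot: [0.502, 3.101, 0.001]
ft_force: [-0.7, 0.0, 0.3]
grip_width: 0.996
grasp_force: 0.0
```

Emit:
play_rows --motion '[{"tx":0,"ty":0,"tz":0,"yaw":0},{"tx":0,"ty":0,"tz":0,"yaw":0},{"tx":0,"ty":0,"tz":0,"yaw":0},{"tx":0,"ty":0,"tz":0,"yaw":0},{"tx":0,"ty":0,"tz":0,"yaw":0},{"tx":0,"ty":0,"tz":0,"yaw":0},{"tx":0,"ty":0,"tz":0,"yaw":0},{"tx":0,"ty":0,"tz":0,"yaw":0}]' --fingers 1

```text
time_s: 2.87
tcp_pos: [528.8, 333.5, 37.0]
ee_rot: [0.502, 3.101, 0.001]
ft_force: [-0.9, -0.2, 5.9]
grip_width: 0.273
grasp_force: 59.8
```

Run:
```python
from h import *
# target pre-entry: jig origin guess, tip at jig x=-60 -> origin at -177
th=np.radians(14.5);ex=np.array([np.cos(th),np.sin(th)]);ey=np.array([-np.sin(th),np.cos(th)])
J=np.array([633,11]);g=J-190*ex-6*ey;print(g)
rel(*g,100,104.5)
```

```text
[450.55422835 -42.38108661]
t 2.87 pos [528.8 333.5  37. ] yhead 71.62 d cm [ -4.43 -38.13  -6.34] yaw -0.574 ft [-0.9 -0.2  5.9] grip 0.273 59.8
```

Emit:
play_rows --motion '[{"tx":0,"ty":0,"tz":-3.0,"yaw":0},{"tx":0,"ty":0,"tz":-4.0,"yaw":0},{"tx":0,"ty":0,"tz":-4.0,"yaw":0},{"tx":-0.65,"ty":-3.68,"tz":0,"yaw":0},{"tx":-0.65,"ty":-3.68,"tz":0,"yaw":0},{"tx":-0.65,"ty":-3.68,"tz":0,"yaw":0},{"tx":-0.65,"ty":-3.68,"tz":0,"yaw":0},{"tx":-0.65,"ty":-3.68,"tz":0,"yaw":0}]' --fingers 1

```text
time_s: 3.53
tcp_pos: [500.1, 146.4, 145.9]
ee_rot: [-0.501, -3.1, 0.001]
ft_force: [1.7, -0.1, -2.5]
grip_width: 0.275
grasp_force: 59.7
```

Emit:
play_rows --motion '[{"tx":-0.65,"ty":-3.68,"tz":0,"yaw":0},{"tx":-0.65,"ty":-3.68,"tz":0,"yaw":0},{"tx":-0.65,"ty":-3.68,"tz":0,"yaw":0},{"tx":-0.65,"ty":-3.68,"tz":0,"yaw":0},{"tx":-0.65,"ty":-3.68,"tz":0,"yaw":0},{"tx":0,"ty":0,"tz":0,"yaw":-0.115},{"tx":0,"ty":0,"tz":0,"yaw":-0.115},{"tx":0,"ty":0,"tz":0,"yaw":-0.115}]' --fingers 1

```text
time_s: 4.2
tcp_pos: [473.3, -37.6, 145.9]
ee_rot: [0.043, -3.14, 0.0]
ft_force: [0.1, -1.0, -1.8]
grip_width: 0.278
grasp_force: 59.8
```

Emit:
play_rows --motion '[{"tx":0,"ty":0,"tz":0,"yaw":-0.115},{"tx":0,"ty":0,"tz":0,"yaw":-0.115},{"tx":0,"ty":0,"tz":2,"yaw":0},{"tx":0,"ty":0,"tz":2,"yaw":0},{"tx":0,"ty":0,"tz":1,"yaw":0},{"tx":0,"ty":0,"tz":0,"yaw":0},{"tx":0,"ty":0,"tz":0,"yaw":0},{"tx":0,"ty":0,"tz":0,"yaw":0}]' --fingers 1

```text
time_s: 4.87
tcp_pos: [474.5, -36.6, 96.9]
ee_rot: [-0.398, 3.116, -0.0]
ft_force: [0.3, -0.3, -1.9]
grip_width: 0.274
grasp_force: 59.9
```

Run:
```python
from h import *
rel(474.8,-36,100,104.5)
p,P,M,c=cam('wrist');np.savez('w2.npz',p=p,P=P);cv2.imwrite('pics/w2.png',p)
```

```text
t 4.87 pos [474.5 -36.6  96.9] yhead 104.56 d cm [-0.04  0.05 -0.31] yaw 0.001 ft [ 0.3 -0.3 -1.9] grip 0.274 59.9
```

View pics/w2.png

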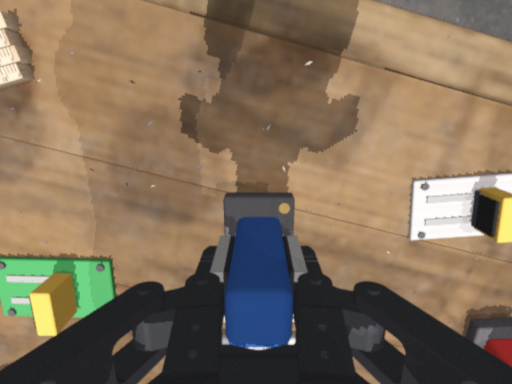

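The wrist view shows the gauge held with its foot at (258,210) and grip at (258,285). The jig is hidden behind the gripper, so I'll measure it with the fixed cameras.

Run:
```python
from h import *
o=[]
for n in('top','side'):
    p,P,M,c=cam(n);np.savez(n+'1.npz',p=p,P=P,M=M)
    u0,v0=(255,125) if n=='top' else (195,140)
    o.append(cv2.resize(p[v0:v0+75,u0:u0+100],(400,300),interpolation=cv2.INTER_CUBIC))
d=np.load('top0.npz')
o.append(cv2.resize(d['p'][125:200,255:355],(400,300),interpolation=cv2.INTER_CUBIC))
d=np.load('side0.npz')
o.append(cv2.resize(d['p'][140:215,195:295],(400,300),interpolation=cv2.INTER_CUBIC))
cv2.imwrite('pics/c1.png',np.vstack([np.hstack(o[:2]),np.hstack(o[2:])]))
```

```text
(no output)
```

View pics/c1.png

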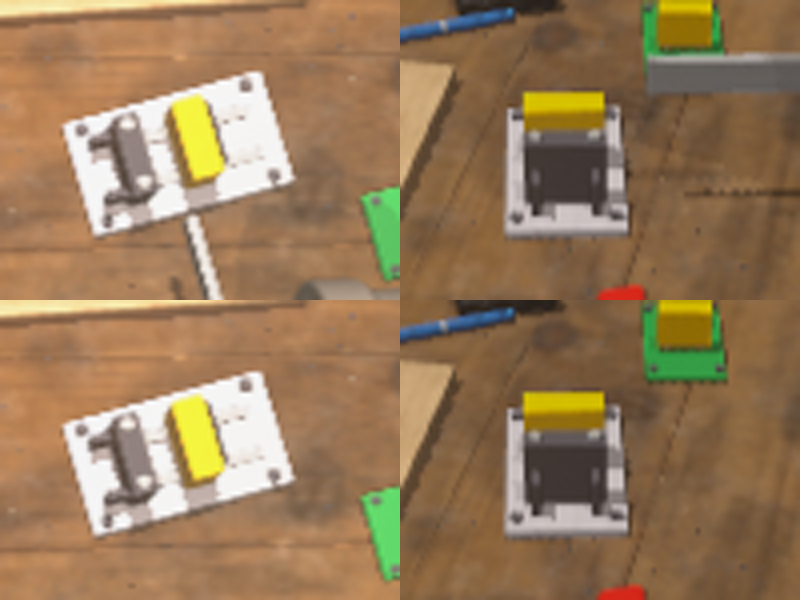

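In the top crop the fence top runs (115,120)-(150,195), the stop runs (170,100)-(220,180), and the blade tip is just below the gap at (192,215). Next I'll rectify onto the known top planes and read the edges from averaged profiles.

```bash
cat > rect.py <<'E'
from h import *
def rectify(p,M,c,org,th,z,xs,ys):
    ex=np.array([np.cos(th),np.sin(th)]);ey=np.array([-np.sin(th),np.cos(th)])
    X,Y=np.meshgrid(xs,ys,indexing='ij');W=np.stack([org[0]+X*ex[0]+Y*ey[0],org[1]+X*ex[1]+Y*ey[1],np.full_like(X,z)],-1)
    C=(W-M[:3,3])@M[:3,:3];u=C[...,0]/C[...,2]*c['fx']+c['cx'];v=C[...,1]/C[...,2]*c['fy']+c['cy']
    return cv2.remap(p,u.astype(np.float32),v.astype(np.float32),cv2.INTER_LINEAR)
def minrect(m,P): return cv2.minAreaRect(P[m][:,:2].astype(np.float32))
E
python3 - <<'E'
from rect import *
p,P,M,c=cam('top');org=(633,11)
xs=np.arange(-45,45,.5);ys=np.arange(-100,50,.5)
best=None
for deg in np.arange(10,19,.25):
    r=rectify(p,M,c,org,np.radians(deg),52,np.arange(-18,18,.5),np.arange(-50,30,.5)).astype(float)
    pr=r.mean(0);s=(np.diff(pr,axis=0)**2).sum()
    if best is None or s>best[0]:best=(s,deg)
print('jig deg (profile sharpness)',best)
th=np.radians(best[1])
r=rectify(p,M,c,org,th,52,np.arange(-18,18,.5),np.arange(-50,32,1.))
for y,b in zip(np.arange(-50,32,1.),r.mean(0).round()):print(int(y),b.astype(int),end='; ')
# stop/plate x extents
print();r=rectify(p,M,c,org,th,52,np.arange(-40,40,1.),np.arange(-38,-22,1.)).mean(1)
print([(int(x),int(b[0])) for x,b in zip(np.arange(-40,40,1.),r)])
r=rectify(p,M,c,org,th,8,np.arange(-45,45,1.),np.arange(-80,-55,1.)).mean(1)
print('plate x',[(int(x),int(b[0])) for x,b in zip(np.arange(-45,45,1.),r)])
# held blade, top at z=98
s=get_state();zb=s['tcp_pos'][2]-37+38;g=np.array(s['tcp_pos'][:2])
best=None
for deg in np.arange(11,19,.25):
    r=rectify(p,M,c,g,np.radians(deg),zb,np.arange(60,112,.5),np.arange(-15,15,.25)).astype(float)
    pr=r.mean(0);q=(np.diff(pr,axis=0)**2).sum()
    if best is None or q>best[0]:best=(q,deg)
print('blade deg',best)
r=rectify(p,M,c,g,np.radians(best[1]),zb,np.arange(60,112,.5),np.arange(-12,12,.5)).mean(0)
print([(float(y),int(b[0])) for y,b in zip(np.arange(-12,12,.5),r)])
r=rectify(p,M,c,g,np.radians(best[1]),zb,np.arange(100,130,1.),np.arange(-1,1.1,.5)).mean(1)
print([(int(y),int(b[0])) for y,b in zip(np.arange(100,130,1.),r)])
E
```

```text
jig deg (profile sharpness) (np.float64(19740.640625000004), np.float64(14.25))
-50 [235 238 241]; -49 [233 236 240]; -48 [225 230 234]; -47 [208 214 220]; -46 [177 185 195]; -45 [138 157 172]; -44 [103 153 172]; -43 [ 79 177 196]; -42 [ 68 208 222]; -41 [ 65 229 237]; -40 [ 64 239 244]; -39 [ 63 243 246]; -38 [ 63 244 246]; -37 [ 64 244 246]; -36 [ 64 244 246]; -35 [ 64 244 246]; -34 [ 64 244 246]; -33 [ 64 244 246]; -32 [ 64 244 246]; -31 [ 64 245 246]; -30 [ 64 245 246]; -29 [ 64 245 246]; -28 [ 64 245 246]; -27 [ 64 244 246]; -26 [ 63 242 245]; -25 [ 62 234 241]; -24 [ 62 217 233]; -23 [ 61 187 214]; -22 [ 60 149 185]; -21 [ 60 121 157]; -20 [ 60 110 144]; -19 [ 65 112 144]; -18 [ 76 119 149]; -17 [ 98 132 160]; -16 [129 153 176]; -15 [163 178 196]; -14 [192 202 214]; -13 [213 219 227]; -12 [226 230 236]; -11 [232 235 239]; -10 [235 237 241]; -9 [236 238 241]; -8 [236 238 241]; -7 [236 238 240]; -6 [235 237 240]; -5 [233 236 240]; -4 [227 230 236]; -3 [214 218 226]; -2 [191 196 207]; -1 [164 168 182]; 0 [144 148 164]; 1 [138 142 158]; 2 [140 144 159]; 3 [142 147 162]; 4 [145 149 
[... 2642 characters left out ...]
.5, 184), (-2.0, 196), (-1.5, 207), (-1.0, 216), (-0.5, 221), (0.0, 223), (0.5, 221), (1.0, 215), (1.5, 207), (2.0, 195), (2.5, 180), (3.0, 161), (3.5, 140), (4.0, 120), (4.5, 104), (5.0, 94), (5.5, 89), (6.0, 88), (6.5, 88), (7.0, 89), (7.5, 89), (8.0, 90), (8.5, 90), (9.0, 91), (9.5, 91), (10.0, 91), (10.5, 91), (11.0, 91), (11.5, 91)]
[(100, 219), (101, 222), (102, 223), (103, 222), (104, 223), (105, 222), (106, 221), (107, 222), (108, 226), (109, 225), (110, 221), (111, 220), (112, 219), (113, 217), (114, 214), (115, 209), (116, 181), (117, 142), (118, 114), (119, 116), (120, 125), (121, 153), (122, 180), (123, 194), (124, 198), (125, 200), (126, 190), (127, 177), (128, 176), (129, 180)]
```

Emit:
play_rows --motion '[{"tx":0,"ty":-0.06,"tz":1.5,"yaw":0},{"tx":0,"ty":0,"tz":1.5,"yaw":0},{"tx":0,"ty":0,"tz":1.5,"yaw":0},{"tx":0,"ty":0,"tz":0.8,"yaw":0},{"tx":0,"ty":0,"tz":0.5,"yaw":0},{"tx":-0.4,"ty":0,"tz":0,"yaw":0},{"tx":-0.4,"ty":0,"tz":0,"yaw":0},{"tx":0,"ty":0,"tz":0,"yaw":0}]' --fingers 1

```text
time_s: 5.73
tcp_pos: [484.0, -34.8, 39.2]
ee_rot: [-0.399, 3.113, -0.0]
ft_force: [0.4, 1.0, -1.6]
grip_width: 0.272
grasp_force: 59.9
```

Emit:
play_rows --motion '[{"tx":-0.6,"ty":0,"tz":0,"yaw":0},{"tx":-0.6,"ty":0,"tz":0,"yaw":0},{"tx":-0.6,"ty":0,"tz":0,"yaw":0},{"tx":-0.6,"ty":0,"tz":0,"yaw":0},{"tx":-0.6,"ty":0,"tz":0,"yaw":0},{"tx":-0.2,"ty":0,"tz":0,"yaw":0},{"tx":0,"ty":0,"tz":0,"yaw":0},{"tx":0,"ty":0,"tz":0,"yaw":0}]' --fingers 1

```text
time_s: 6.4
tcp_pos: [512.8, -27.1, 38.1]
ee_rot: [0.398, -3.116, -0.0]
ft_force: [-0.1, -0.6, -2.0]
grip_width: 0.274
grasp_force: 59.9
```

```bash
cat > jig.py <<'E'
from rect import *
TH=np.radians(14.25);EX=np.array([np.cos(TH),np.sin(TH)]);EY=np.array([-np.sin(TH),np.cos(TH)]);J=np.array([633.5,9.2])
def tj():
    s=get_state();d=np.array(s['tcp_pos'][:2])-J;f=np.array(s['ft_force'][:2])
    R=Ro.from_rotvec(s['ee_rot']).as_matrix();a=np.degrees(np.arctan2(R[1,1],R[0,1]))
    print('t',round(s['time_s'],2),'tcp in jig',(d@EX).round(1),(d@EY).round(1),'z',round(s['tcp_pos'][2],1),'yhead',a.round(2),'F jig',(f@EX).round(1),(f@EY).round(1),'w',round(s['grip_width'],3))
E
python3 - <<'E'
from jig import *
tj()
p,P,M,c=cam('top')
o=[]
for z in (52,38):
    r=rectify(p,M,c,J,TH,z,np.arange(-60,50,.3),np.arange(-70,45,.3));o.append(r)
cv2.imwrite('pics/r1.png',np.hstack(o)[::-1,::-1])
E
```

```text
t 6.4 tcp in jig -126.0 -5.5 z 38.1 yhead 104.57 F jig -0.3 -0.6 w 0.274
```

View pics/r1.png

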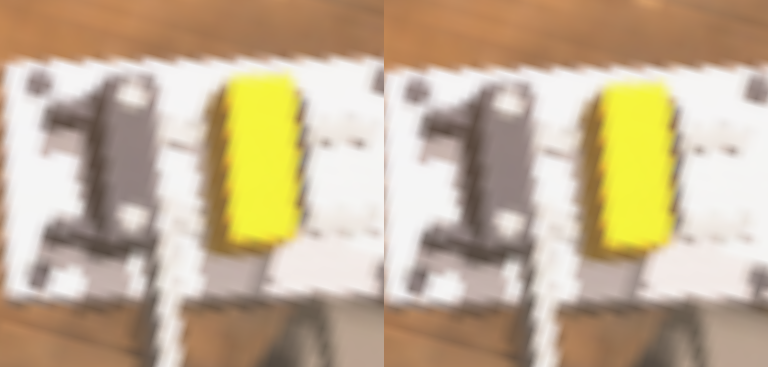

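The rectified top view shows the blade entering between the fence (left, edge at about column 155) and the stop (right, edge at about column 225), close to the fence and parallel to it. Continuing.

Emit:
play_rows --motion '[{"tx":-0.6,"ty":0,"tz":0,"yaw":0.005},{"tx":-0.6,"ty":0,"tz":0,"yaw":0},{"tx":-0.6,"ty":0,"tz":0,"yaw":0},{"tx":-0.6,"ty":0,"tz":0,"yaw":0},{"tx":-0.6,"ty":0,"tz":0,"yaw":0},{"tx":-0.4,"ty":0,"tz":0,"yaw":0},{"tx":0,"ty":0,"tz":0,"yaw":0},{"tx":0,"ty":0,"tz":0,"yaw":0}]' --fingers 1

```text
time_s: 7.12
tcp_pos: [546.0, -18.6, 38.2]
ee_rot: [0.391, -3.117, -0.0]
ft_force: [0.4, 0.2, -1.7]
grip_width: 0.273
grasp_force: 59.9
```

Run:
```python
from jig import *
tj()
p,P,M,c=cam('top')
# blade tip vs far end: profile along x at blade, z=38
for y0 in (-4,-5,-6,-7):
    r=rectify(p,M,c,J,TH,38,np.arange(10,42,1.),np.array([y0-.5,y0+.5])).mean(1);print(y0,[(int(x),int(b.mean())) for x,b in zip(np.arange(10,42,1.),r)])
r=rectify(p,M,c,J,TH,38,np.arange(-15,20,1.),np.arange(-26,4,1.)).mean(0);print([(int(x),b.astype(int).tolist()) for x,b in zip(np.arange(-26,4,1.),r)])
p,P,M,c=cam('side')
o=rectify(p,M,c,J,TH,38,np.arange(-60,50,.25),np.arange(-50,40,.25))
cv2.imwrite('pics/s2.png',cv2.resize(p[140:215,195:295],(800,600),interpolation=cv2.INTER_CUBIC))
```

```text
t 7.12 tcp in jig -91.7 -5.4 z 38.2 yhead 104.28 F jig 0.4 0.1 w 0.273
-4 [(10, 224), (11, 220), (12, 215), (13, 206), (14, 200), (15, 195), (16, 198), (17, 206), (18, 211), (19, 214), (20, 219), (21, 219), (22, 219), (23, 222), (24, 228), (25, 235), (26, 237), (27, 240), (28, 242), (29, 242), (30, 242), (31, 208), (32, 161), (33, 125), (34, 121), (35, 118), (36, 119), (37, 121), (38, 123), (39, 125), (40, 128), (41, 129)]
-5 [(10, 233), (11, 230), (12, 227), (13, 223), (14, 218), (15, 216), (16, 219), (17, 224), (18, 226), (19, 228), (20, 229), (21, 229), (22, 230), (23, 232), (24, 237), (25, 240), (26, 241), (27, 243), (28, 243), (29, 242), (30, 239), (31, 200), (32, 157), (33, 129), (34, 123), (35, 119), (36, 120), (37, 122), (38, 123), (39, 125), (40, 127), (41, 127)]
-6 [(10, 236), (11, 235), (12, 234), (13, 234), (14, 230), (15, 227), (16, 229), (17, 232), (18, 233), (19, 234), (20, 235), (21, 235), (22, 236), (23, 236), (24, 238), (25, 241), (26, 242), (27, 244), (28, 243), (29, 243), (30, 232), (31, 194), (32, 154), (33, 136), (34, 125), (35, 120), (36, 121), (37, 122), (38, 
[... 389 characters left out ...]
126)]
[(-26, [55, 229, 239]), (-25, [54, 214, 232]), (-24, [53, 186, 215]), (-23, [52, 149, 186]), (-22, [51, 119, 157]), (-21, [51, 105, 142]), (-20, [55, 105, 140]), (-19, [66, 111, 144]), (-18, [87, 124, 153]), (-17, [118, 143, 168]), (-16, [152, 168, 188]), (-15, [183, 193, 207]), (-14, [207, 213, 223]), (-13, [221, 225, 232]), (-12, [227, 230, 235]), (-11, [228, 231, 236]), (-10, [228, 232, 237]), (-9, [227, 231, 237]), (-8, [226, 231, 237]), (-7, [228, 233, 239]), (-6, [227, 232, 237]), (-5, [217, 223, 230]), (-4, [201, 207, 217]), (-3, [176, 181, 193]), (-2, [146, 150, 164]), (-1, [128, 131, 147]), (0, [128, 130, 146]), (1, [133, 136, 152]), (2, [137, 140, 155]), (3, [139, 142, 157])]
```

View pics/s2.png

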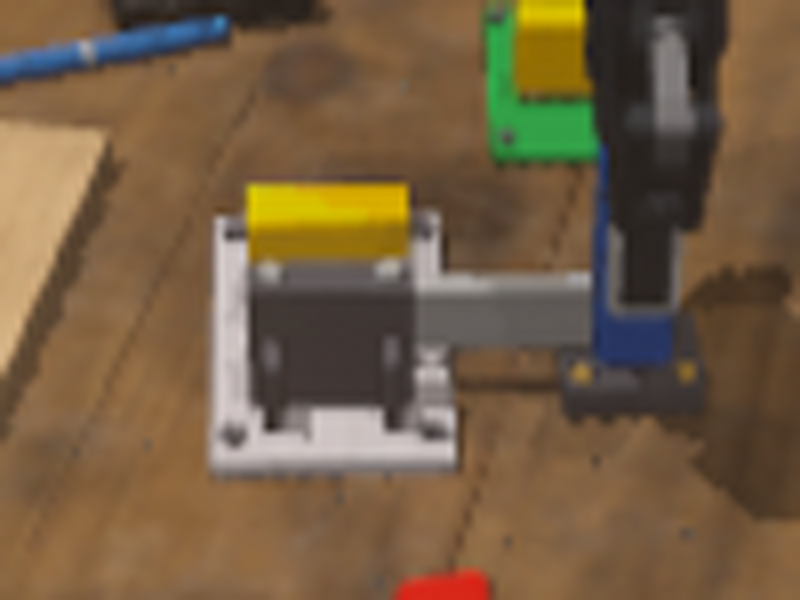

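Emit:
play_rows --motion '[{"tx":-0.05,"ty":0.03,"tz":0,"yaw":0},{"tx":0,"ty":0.03,"tz":0,"yaw":0},{"tx":0,"ty":0.03,"tz":0,"yaw":0},{"tx":0,"ty":0.03,"tz":0,"yaw":0},{"tx":0,"ty":0.02,"tz":0,"yaw":0},{"tx":0,"ty":0,"tz":0.05,"yaw":0},{"tx":0,"ty":0,"tz":0.05,"yaw":0},{"tx":0,"ty":0,"tz":0,"yaw":0}]' --fingers 1

```text
time_s: 7.88
tcp_pos: [545.9, -17.2, 37.2]
ee_rot: [0.39, -3.117, -0.0]
ft_force: [0.3, 0.5, -1.6]
grip_width: 0.269
grasp_force: 59.9
```

```bash
python3 -c "
from jig import *
tj();print(get_state()['ft_force'],get_state()['torque'])"
```

```text
t 7.88 tcp in jig -91.4 -4.1 z 37.2 yhead 104.28 F jig 0.4 0.4 w 0.269
[ 0.27815387  0.51106525 -1.57796197] [-0.03351121  0.02940885  0.00713736]
```

Emit:
play_rows --motion '[{"tx":0,"ty":0.02,"tz":0.02,"yaw":0},{"tx":0,"ty":0.02,"tz":0.02,"yaw":0},{"tx":0,"ty":0.02,"tz":0.01,"yaw":0},{"tx":0,"ty":0,"tz":0.0,"yaw":0},{"tx":0,"ty":0,"tz":0,"yaw":0},{"tx":0,"ty":0,"tz":0,"yaw":0},{"tx":0,"ty":0,"tz":0,"yaw":0},{"tx":0,"ty":0,"tz":0,"yaw":0}]' --fingers 1

```text
time_s: 8.55
tcp_pos: [546.0, -16.9, 36.9]
ee_rot: [-0.39, 3.117, -0.0]
ft_force: [-1.6, -0.7, 3.1]
grip_width: 0.275
grasp_force: 60.5
```

```bash
python3 -c "
from jig import *
tj();print(get_state()['ft_force'],get_state()['torque'])"
```

```text
t 8.55 tcp in jig -91.3 -3.8 z 36.9 yhead 104.26 F jig -1.7 -0.3 w 0.275
[-1.61804961 -0.72146477  3.12559464] [-0.53284557  0.21392174 -0.02298183]
```

Emit:
play_rows --motion '[{"tx":0,"ty":0,"tz":0,"yaw":0},{"tx":0,"ty":0,"tz":0,"yaw":0},{"tx":0,"ty":0,"tz":0,"yaw":0},{"tx":0,"ty":0,"tz":0,"yaw":0},{"tx":0,"ty":0,"tz":0,"yaw":0},{"tx":0,"ty":0,"tz":-1.5,"yaw":0},{"tx":0,"ty":0,"tz":-3,"yaw":0},{"tx":0,"ty":0,"tz":-3,"yaw":0}]' --fingers -1

```text
time_s: 9.22
tcp_pos: [544.7, -16.6, 111.7]
ee_rot: [0.39, -3.114, -0.0]
ft_force: [-0.2, 0.6, 0.5]
grip_width: 0.999
grasp_force: 0.0
```

Emit:
play_rows --motion '[{"tx":0,"ty":0,"tz":-3,"yaw":0},{"tx":-1.8,"ty":-1.4,"tz":0,"yaw":0},{"tx":-1.8,"ty":-1.4,"tz":0,"yaw":0},{"tx":-1.8,"ty":-1.4,"tz":0,"yaw":0},{"tx":-1.8,"ty":-1.4,"tz":0,"yaw":0},{"tx":-1.9,"ty":-1.4,"tz":0,"yaw":0},{"tx":0,"ty":0,"tz":0,"yaw":0},{"tx":0,"ty":0,"tz":0,"yaw":0}]' --fingers 1

```text
time_s: 9.88
tcp_pos: [651.7, -62.6, 141.3]
ee_rot: [0.389, -3.117, 0.0]
ft_force: [0.1, 0.7, 0.1]
grip_width: -0.003
grasp_force: 0.0
```

Run:
```python
from jig import *
tj()
p,P,M,c=cam('top');np.savez('top2.npz',p=p,P=P)
p,P,M,c=cam('wrist');cv2.imwrite('pics/w3.png',p);np.savez('w3.npz',p=p,P=P)
q=(P[...,:2]-J)@np.stack([EX,EY],1)
hsv=cv2.cvtColor(p,cv2.COLOR_BGR2HSV);H,S,V=[hsv[...,i].astype(int) for i in range(3)]
m=(H>100)&(H<130)&(S>120)&(P[...,2]>82)&(P[...,2]<95)
if m.sum()>20: print('grip in jig',cv2.minAreaRect(q[m].astype(np.float32)),m.sum())
m=(H>20)&(H<35)&(S>130)&(P[...,2]>47)&(P[...,2]<58)
if m.sum()>20: print('stop in jig',cv2.minAreaRect(q[m].astype(np.float32)),m.sum())
```

```text
t 9.88 tcp in jig 0.0 -74.1 z 141.3 yhead 104.22 F jig 0.2 0.7 w -0.003
grip in jig ((-90.70134735107422, -3.604290008544922), (23.056947708129883, 23.04363441467285), 0.020461000502109528) 1687
stop in jig ((-0.03332328796386719, -30.077438354492188), (49.55059814453125, 19.82647705078125), 1.5129780769348145) 346
```

View pics/w3.png

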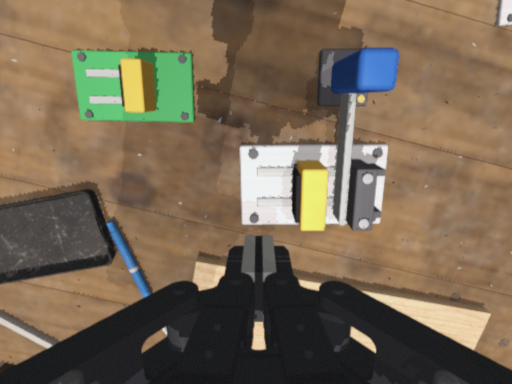

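The wrist view shows the gauge standing with its blade in the gap beside the fence and its tip level with the far end at about (343,225). The stop is at (312,195) with the black pad on its left. I'll descend on the pad side.

Emit:
play_rows --motion '[{"tx":0,"ty":0,"tz":2.5,"yaw":0},{"tx":0,"ty":0,"tz":2.5,"yaw":0},{"tx":0,"ty":0,"tz":2.5,"yaw":0},{"tx":0,"ty":0,"tz":2.4,"yaw":0},{"tx":0,"ty":0,"tz":1.5,"yaw":0},{"tx":0,"ty":0.4,"tz":0,"yaw":0},{"tx":0,"ty":0.4,"tz":0,"yaw":0},{"tx":0,"ty":0,"tz":0,"yaw":0}]' --fingers 1

```text
time_s: 10.65
tcp_pos: [649.6, -52.3, 29.0]
ee_rot: [-0.393, 3.116, 0.001]
ft_force: [-0.3, 0.2, 0.7]
grip_width: 0.002
grasp_force: 0.0
```

Emit:
play_rows --motion '[{"tx":0,"ty":0.1,"tz":0,"yaw":0},{"tx":0,"ty":0.1,"tz":0,"yaw":0},{"tx":0,"ty":0.1,"tz":0,"yaw":0},{"tx":0,"ty":0.1,"tz":0,"yaw":0},{"tx":0,"ty":0.1,"tz":0,"yaw":0},{"tx":0,"ty":0.1,"tz":0,"yaw":0},{"tx":0,"ty":0.1,"tz":0,"yaw":0},{"tx":0,"ty":0,"tz":0,"yaw":0}]' --fingers 1

```text
time_s: 11.32
tcp_pos: [647.6, -47.5, 27.8]
ee_rot: [-0.391, 3.117, -0.0]
ft_force: [0.2, -0.3, -0.1]
grip_width: 0.002
grasp_force: 0.0
```

```bash
python3 -c "
from jig import *
tj()"
```

```text
t 11.32 tcp in jig -0.3 -58.5 z 27.8 yhead 104.28 F jig 0.2 -0.3 w 0.002
```

Emit:
play_rows --motion '[{"tx":0,"ty":0.1,"tz":0,"yaw":0},{"tx":0,"ty":0.1,"tz":0,"yaw":0},{"tx":0,"ty":0.1,"tz":0,"yaw":0},{"tx":0,"ty":0.1,"tz":0,"yaw":0},{"tx":0,"ty":0.1,"tz":0,"yaw":0},{"tx":0,"ty":0.1,"tz":0,"yaw":0},{"tx":0,"ty":0.1,"tz":0,"yaw":0},{"tx":0,"ty":0.1,"tz":0,"yaw":0}]' --fingers 1

```text
time_s: 11.98
tcp_pos: [645.6, -39.7, 27.8]
ee_rot: [0.39, -3.117, 0.0]
ft_force: [1.1, -3.8, -0.6]
grip_width: -0.001
grasp_force: 2.0
```

```bash
python3 -c "
from jig import *
tj()"
```

```text
t 11.98 tcp in jig -0.4 -50.4 z 27.8 yhead 104.28 F jig 0.1 -4.0 w -0.001
```

Emit:
play_rows --motion '[{"tx":0,"ty":0.07,"tz":0,"yaw":0},{"tx":0,"ty":0.07,"tz":0,"yaw":0},{"tx":0,"ty":0.07,"tz":0,"yaw":0},{"tx":0,"ty":0.07,"tz":0,"yaw":0},{"tx":0,"ty":0.07,"tz":0,"yaw":0},{"tx":0,"ty":0.05,"tz":0,"yaw":0},{"tx":0,"ty":0,"tz":0,"yaw":0},{"tx":0,"ty":0,"tz":0,"yaw":0}]' --fingers 1

```text
time_s: 12.65
tcp_pos: [644.5, -35.7, 27.8]
ee_rot: [0.391, -3.117, -0.0]
ft_force: [0.4, -3.4, -0.4]
grip_width: 0.001
grasp_force: 1.7
```

```bash
cat > st.py <<'E'
from jig import *
tj()
p,P,M,c=cam('wrist')
q=(P[...,:2]-J)@np.stack([EX,EY],1)
hsv=cv2.cvtColor(p,cv2.COLOR_BGR2HSV);H,S,V=[hsv[...,i].astype(int) for i in range(3)]
m=(H>20)&(H<35)&(S>130)&(P[...,2]>47)&(P[...,2]<58)&(abs(q[...,0])<30)
if m.sum()>20: print('stop',np.percentile(q[m],[1,50,99],axis=0).round(1).tolist(),m.sum())
m=(H>100)&(H<130)&(S>120)&(P[...,2]>82)&(P[...,2]<95)
if m.sum()>20: print('grip',np.round(cv2.minAreaRect(q[m].astype(np.float32))[0],1),m.sum())
p,P,M,c=cam('top');r=rectify(p,M,c,J,TH,52,np.arange(-18,18,.5),np.arange(-40,2,1.)).mean(0)
print([(int(y),b.astype(int).tolist()[1:]) for y,b in zip(np.arange(-40,2,1.),r)])
E
python3 st.py
```

```text
t 12.65 tcp in jig -0.3 -46.2 z 27.8 yhead 104.28 F jig -0.5 -3.4 w 0.001
stop [[-24.5, -27.7], [-12.8, -19.1], [2.9, -8.9]] 2794
grip [-87.3  -3.6] 7605
[(-40, [75, 89]), (-39, [75, 90]), (-38, [75, 90]), (-37, [75, 90]), (-36, [77, 92]), (-35, [78, 94]), (-34, [78, 94]), (-33, [77, 93]), (-32, [74, 90]), (-31, [72, 88]), (-30, [73, 91]), (-29, [78, 98]), (-28, [83, 105]), (-27, [89, 112]), (-26, [93, 117]), (-25, [97, 120]), (-24, [99, 123]), (-23, [101, 125]), (-22, [104, 128]), (-21, [105, 130]), (-20, [108, 133]), (-19, [113, 138]), (-18, [120, 145]), (-17, [124, 149]), (-16, [127, 152]), (-15, [127, 152]), (-14, [124, 150]), (-13, [121, 146]), (-12, [116, 143]), (-11, [112, 139]), (-10, [108, 134]), (-9, [105, 129]), (-8, [101, 123]), (-7, [101, 121]), (-6, [107, 126]), (-5, [119, 135]), (-4, [128, 143]), (-3, [132, 146]), (-2, [130, 143]), (-1, [122, 135]), (0, [110, 124]), (1, [101, 115])]
```

Emit:
play_rows --motion '[{"tx":0,"ty":0.04,"tz":0,"yaw":0},{"tx":0,"ty":0.04,"tz":0,"yaw":0},{"tx":0,"ty":0.04,"tz":0,"yaw":0},{"tx":0,"ty":0.03,"tz":0,"yaw":0},{"tx":0,"ty":0.03,"tz":0,"yaw":0},{"tx":0,"ty":0.02,"tz":0,"yaw":0},{"tx":0,"ty":0,"tz":0,"yaw":0},{"tx":0,"ty":0,"tz":0,"yaw":0}]' --fingers 1

```text
time_s: 13.42
tcp_pos: [644.1, -33.9, 27.8]
ee_rot: [0.39, -3.117, -0.0]
ft_force: [-0.3, -4.1, 0.9]
grip_width: 0.001
grasp_force: 1.9
```

```bash
python3 st.py | head -3
```

```text
t 13.42 tcp in jig -0.4 -44.4 z 27.8 yhead 104.28 F jig -1.3 -3.9 w 0.001
stop [[-24.6, -25.9], [-12.9, -17.3], [2.9, -7.1]] 2797
grip [-87.6  -3.6] 7580
```

Emit:
play_rows --motion '[{"tx":0,"ty":0.02,"tz":0,"yaw":0},{"tx":0,"ty":0.02,"tz":0,"yaw":0},{"tx":0,"ty":0.02,"tz":0,"yaw":0},{"tx":0,"ty":0.02,"tz":0,"yaw":0},{"tx":0,"ty":0,"tz":0,"yaw":0},{"tx":0,"ty":0,"tz":0,"yaw":0},{"tx":0,"ty":0,"tz":0,"yaw":0},{"tx":0,"ty":0,"tz":0,"yaw":0}]' --fingers 1

```text
time_s: 14.18
tcp_pos: [643.9, -33.2, 27.8]
ee_rot: [0.39, -3.117, -0.0]
ft_force: [-1.0, -3.8, 0.1]
grip_width: 0.002
grasp_force: 2.0
```

```bash
python3 st.py | head -3
```

```text
t 14.18 tcp in jig -0.3 -43.6 z 27.8 yhead 104.28 F jig -1.9 -3.5 w 0.002
stop [[-24.6, -25.2], [-12.9, -16.7], [2.9, -6.3]] 2779
grip [-87.5  -3.8] 7564
```

Emit:
play_rows --motion '[{"tx":0,"ty":0.02,"tz":0,"yaw":0},{"tx":0,"ty":0.02,"tz":0,"yaw":0},{"tx":0,"ty":0.01,"tz":0,"yaw":0},{"tx":0,"ty":0,"tz":0,"yaw":0},{"tx":0,"ty":0,"tz":0,"yaw":0},{"tx":0,"ty":0,"tz":0,"yaw":0},{"tx":0,"ty":0,"tz":0,"yaw":0},{"tx":0,"ty":0,"tz":0,"yaw":0}]' --fingers 1

```text
time_s: 14.95
tcp_pos: [643.9, -33.0, 27.8]
ee_rot: [-0.39, 3.117, -0.001]
ft_force: [-0.8, -6.3, 0.3]
grip_width: -0.001
grasp_force: 2.4
```

Emit:
play_rows --motion '[{"tx":0,"ty":0.02,"tz":0,"yaw":0},{"tx":0,"ty":0.02,"tz":0,"yaw":0},{"tx":0,"ty":0,"tz":0,"yaw":0},{"tx":0,"ty":0,"tz":0,"yaw":0},{"tx":0,"ty":0,"tz":0,"yaw":0},{"tx":0,"ty":0,"tz":0,"yaw":0},{"tx":0,"ty":0,"tz":0,"yaw":0},{"tx":0,"ty":0,"tz":0,"yaw":0}]' --fingers 1

```text
time_s: 15.62
tcp_pos: [643.9, -33.0, 27.8]
ee_rot: [-0.39, 3.117, -0.001]
ft_force: [-0.0, -6.1, 0.3]
grip_width: 0.004
grasp_force: 2.7
```

```bash
python3 st.py | head -3
```

```text
t 15.62 tcp in jig -0.3 -43.4 z 27.8 yhead 104.25 F jig -1.5 -5.9 w 0.004
stop [[-24.5, -25.0], [-12.9, -16.4], [2.9, -6.2]] 2766
grip [-87.4  -3.7] 7571
```

Emit:
play_rows --motion '[{"tx":0,"ty":0.03,"tz":0,"yaw":0},{"tx":0,"ty":0.03,"tz":0,"yaw":0},{"tx":0,"ty":0.03,"tz":0,"yaw":0},{"tx":0,"ty":0,"tz":0,"yaw":0},{"tx":0,"ty":0,"tz":0,"yaw":0},{"tx":0,"ty":0,"tz":0,"yaw":0},{"tx":0,"ty":0,"tz":0,"yaw":0},{"tx":0,"ty":0,"tz":0,"yaw":0}]' --fingers 1

```text
time_s: 16.38
tcp_pos: [643.8, -32.9, 27.8]
ee_rot: [-0.389, 3.117, -0.002]
ft_force: [0.2, -6.5, -0.6]
grip_width: -0.001
grasp_force: 3.4
```

```bash
python3 st.py | head -3
```

```text
t 16.38 tcp in jig -0.4 -43.3 z 27.8 yhead 104.22 F jig -1.5 -6.4 w -0.001
stop [[-24.5, -24.9], [-12.9, -16.3], [2.8, -6.0]] 2785
grip [-87.5  -3.4] 7587
```

Emit:
play_rows --motion '[{"tx":0,"ty":0.05,"tz":0,"yaw":0},{"tx":0,"ty":0.05,"tz":0,"yaw":0},{"tx":0,"ty":0.05,"tz":0,"yaw":0},{"tx":0,"ty":0,"tz":0,"yaw":0},{"tx":0,"ty":0,"tz":0,"yaw":0},{"tx":0,"ty":0,"tz":0,"yaw":0},{"tx":0,"ty":0,"tz":0,"yaw":0},{"tx":0,"ty":0,"tz":0,"yaw":0}]' --fingers 1

```text
time_s: 17.15
tcp_pos: [643.8, -32.8, 27.9]
ee_rot: [-0.387, 3.116, -0.005]
ft_force: [-0.2, -9.2, -0.9]
grip_width: -0.0
grasp_force: 4.8
```

```bash
python3 st.py | head -3
```

```text
t 17.15 tcp in jig -0.4 -43.3 z 27.9 yhead 104.17 F jig -2.5 -8.9 w -0.0
stop [[-24.6, -24.9], [-12.9, -16.3], [3.0, -6.0]] 2763
grip [-87.3  -3.4] 7587
```

Emit:
play_rows --motion '[{"tx":0,"ty":0.06,"tz":0,"yaw":0},{"tx":0,"ty":0.06,"tz":0,"yaw":0},{"tx":0,"ty":0.06,"tz":0,"yaw":0},{"tx":0,"ty":0.06,"tz":0,"yaw":0},{"tx":0,"ty":0.06,"tz":0,"yaw":0},{"tx":0,"ty":0,"tz":0,"yaw":0},{"tx":0,"ty":0,"tz":0,"yaw":0},{"tx":0,"ty":0,"tz":0,"yaw":0}]' --fingers 1

```text
time_s: 17.92
tcp_pos: [643.7, -32.7, 27.9]
ee_rot: [-0.384, 3.116, -0.009]
ft_force: [4.7, -14.7, -3.8]
grip_width: -0.004
grasp_force: 7.6
```

```bash
python3 st.py | head -3
```

```text
t 17.92 tcp in jig -0.4 -43.2 z 27.9 yhead 104.06 F jig 1.0 -15.4 w -0.004
stop [[-24.5, -24.9], [-13.0, -16.2], [3.0, -6.1]] 2781
grip [-87.6  -3.2] 7603
```

Emit:
play_rows --motion '[{"tx":0,"ty":-0.2,"tz":0,"yaw":0},{"tx":0,"ty":-0.3,"tz":0,"yaw":0},{"tx":0,"ty":-0.3,"tz":0,"yaw":0},{"tx":0,"ty":-0.4,"tz":0,"yaw":0},{"tx":0,"ty":-0.5,"tz":0,"yaw":0},{"tx":0,"ty":-0.5,"tz":0,"yaw":0},{"tx":0,"ty":0,"tz":-2,"yaw":0},{"tx":0,"ty":0,"tz":-3,"yaw":0}]' --fingers 1

```text
time_s: 18.68
tcp_pos: [645.5, -48.6, 75.3]
ee_rot: [0.389, -3.111, -0.002]
ft_force: [-0.0, 1.2, 0.4]
grip_width: -0.003
grasp_force: 0.0
```

Emit:
play_rows --motion '[{"tx":0,"ty":0,"tz":-3,"yaw":0},{"tx":0,"ty":0,"tz":-3,"yaw":0},{"tx":0,"ty":0,"tz":-2,"yaw":0},{"tx":0,"ty":0,"tz":0,"yaw":0},{"tx":0,"ty":0,"tz":0,"yaw":0},{"tx":0,"ty":0,"tz":0,"yaw":0},{"tx":0,"ty":0,"tz":0,"yaw":0},{"tx":0,"ty":0,"tz":0,"yaw":0}]' --fingers 0.67

```text
time_s: 19.35
tcp_pos: [646.9, -48.3, 156.2]
ee_rot: [0.39, -3.115, -0.001]
ft_force: [-0.8, 1.2, 0.1]
grip_width: 0.165
grasp_force: 0.0
```

```bash
cat > look.py <<'E'
from jig import *
import sys
tj()
p,P,M,c=cam('wrist');cv2.imwrite(f'pics/{sys.argv[1]}.png',p)
q=(P[...,:2]-J)@np.stack([EX,EY],1)
hsv=cv2.cvtColor(p,cv2.COLOR_BGR2HSV);H,S,V=[hsv[...,i].astype(int) for i in range(3)];Z=P[...,2]
m=(H>100)&(H<130)&(S>120)&(Z>82)&(Z<95)
if m.sum()>20: print('grip',cv2.minAreaRect(q[m].astype(np.float32)),m.sum())
m=(H>20)&(H<35)&(S>130)&(Z>49)&(Z<58)&(abs(q[...,0])<30)
if m.sum()>20: print('stop',cv2.minAreaRect(q[m].astype(np.float32)),m.sum())
m=(S<70)&(V>90)&(Z>33)&(Z<43)&(q[...,0]>-78)&(q[...,0]<30)&(abs(q[...,1]+3)<12)
if m.sum()>20:
    l=cv2.fitLine(q[m].astype(np.float32),cv2.DIST_HUBER,0,.01,.01).ravel();print('blade',m.sum(),np.degrees(np.arctan(l[1]/l[0])),'y at -60',l[3]+(-60-l[2])*l[1]/l[0],'x',q[m][:,0].min(),q[m][:,0].max())
E
python3 look.py w4
```

```text
t 19.35 tcp in jig -1.1 -59.0 z 156.2 yhead 104.29 F jig -0.5 1.3 w 0.165
grip ((-90.58910369873047, -2.955465316772461), (23.240100860595703, 23.773210525512695), 0.6108710765838623) 1447
stop ((0.18340682983398438, -15.456429481506348), (49.71357727050781, 18.99110221862793), 0.6373872756958008) 322
blade 753 1.7886801 y at -60 -2.5763822 x -77.86678729411044 25.27772710305496
```

View pics/w4.png

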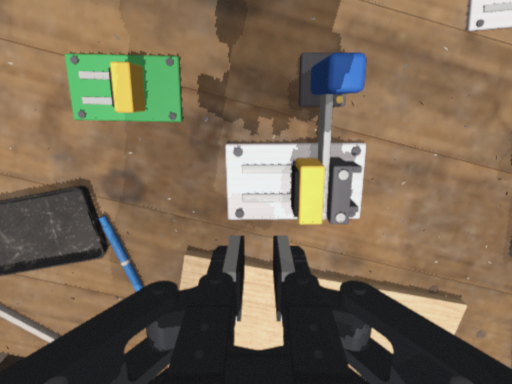

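The wrist view shows the stop at (310,190) closed up to the blade, about 6 mm from the fence. The gauge is standing straight with its grip at (340,75), and the fingers are parted about 14 mm. I'll straddle the blade in front of the grip and draw the gauge back by its grip face, so no sideways load goes on the nip.

Emit:
play_rows --motion '[{"tx":1.48,"ty":1.4,"tz":0,"yaw":0},{"tx":1.48,"ty":1.4,"tz":0,"yaw":0},{"tx":1.48,"ty":1.4,"tz":0,"yaw":0},{"tx":1.48,"ty":1.4,"tz":0,"yaw":0},{"tx":0,"ty":0,"tz":2.5,"yaw":0},{"tx":0,"ty":0,"tz":2.5,"yaw":0},{"tx":0,"ty":0,"tz":2.5,"yaw":0},{"tx":0,"ty":0,"tz":0,"yaw":0}]'

```text
time_s: 20.07
tcp_pos: [572.9, -8.6, 78.1]
ee_rot: [0.39, -3.109, -0.001]
ft_force: [-1.3, 1.1, -0.7]
grip_width: 0.168
grasp_force: 0.0
```

```bash
python3 look.py w5
```

```text
t 20.07 tcp in jig -63.1 -2.4 z 78.1 yhead 104.31 F jig -1.0 1.4 w 0.168
grip ((-91.56134796142578, -2.767091751098633), (23.423269271850586, 23.280183792114258), 89.9135971069336) 2523
stop ((-3.7561187744140625, -10.875295639038086), (12.205687522888184, 42.88459014892578), 89.84010314941406) 314
blade 1084 0.631905 y at -60 -2.324995 x -60.26570773059784 25.617774010857307
```

View pics/w5.png

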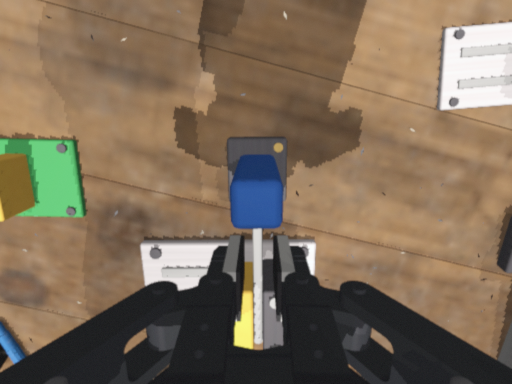

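The view shows the blade at (257,240-340) centred between the two fingers, which stand just in front of the grip. Lowering, then drawing back.

Emit:
play_rows --motion '[{"tx":-0.1,"ty":0,"tz":1,"yaw":0},{"tx":0,"ty":0,"tz":1,"yaw":0},{"tx":0,"ty":0,"tz":1,"yaw":0},{"tx":0,"ty":0,"tz":1,"yaw":0},{"tx":0,"ty":0,"tz":0.8,"yaw":0},{"tx":0,"ty":0,"tz":0.5,"yaw":0},{"tx":0,"ty":0,"tz":0,"yaw":0},{"tx":0,"ty":0,"tz":0,"yaw":0}]'

```text
time_s: 20.78
tcp_pos: [577.5, -8.5, 29.5]
ee_rot: [0.39, -3.117, -0.0]
ft_force: [0.4, -0.5, 0.1]
grip_width: 0.166
grasp_force: 0.0
```

```bash
python3 look.py w6
```

```text
t 20.78 tcp in jig -58.6 -3.4 z 29.5 yhead 104.28 F jig 0.2 -0.6 w 0.166
grip ((-91.36885833740234, -2.6228132247924805), (23.99358558654785, 23.647855758666992), 89.98197174072266) 5679
stop ((-23.555879592895508, -9.36050033569336), (8.613327026367188, 3.5044939517974854), 77.78076934814453) 113
blade 875 0.3320894 y at -60 -2.3150396 x -50.69847040977962 -7.925304000923687
```

Emit:
play_rows --motion '[{"tx":0,"ty":0.03,"tz":0.3,"yaw":0},{"tx":0,"ty":0,"tz":0.25,"yaw":0},{"tx":0.2,"ty":0,"tz":0,"yaw":0},{"tx":0.2,"ty":0,"tz":0,"yaw":0},{"tx":0.2,"ty":0,"tz":0,"yaw":0},{"tx":0.2,"ty":0,"tz":0,"yaw":0},{"tx":0.2,"ty":0,"tz":0,"yaw":0},{"tx":0.2,"ty":0,"tz":0,"yaw":0}]'

```text
time_s: 21.5
tcp_pos: [568.5, -10.6, 25.8]
ee_rot: [-0.39, 3.112, 0.0]
ft_force: [4.0, 1.6, 7.8]
grip_width: 0.168
grasp_force: 0.0
```

```bash
python3 look.py w7
```

```text
t 21.5 tcp in jig -67.9 -3.2 z 25.8 yhead 104.3 F jig 4.3 0.6 w 0.168
grip ((-96.93341064453125, -2.799981117248535), (23.76805877685547, 24.033838272094727), 1.3111222982406616) 6240
blade 623 0.20608854 y at -60 -2.0921128 x -53.21343719747533 -25.536199778876803
```

View pics/w7.png

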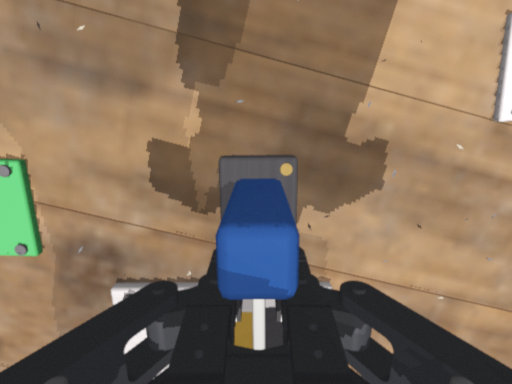

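Run:
```python
from jig import *
tj();print(get_state()['ft_force'],get_state()['torque'])
p,P,M,c=cam('side')
cv2.imwrite('pics/s3.png',cv2.resize(p[140:230,215:335],(800,600),interpolation=cv2.INTER_CUBIC))
```

```text
t 21.55 tcp in jig -68.1 -3.2 z 25.9 yhead 104.29 F jig 5.5 1.3 w 0.166
[4.98848724 2.65639063 7.24332201] [ 0.23768158 -0.56046548  0.07531037]
```

The view shows the grip top at (258,260) against the gripper, with the foot at (258,170). The upward 7 N could mean the gauge is tilting, so I'll check that numerically and take no more pictures.

```bash
cat > tilt.py <<'E'
from jig import *
p,P,M,c=cam('wrist');q=(P[...,:2]-J)@np.stack([EX,EY],1);Z=P[...,2]
hsv=cv2.cvtColor(p,cv2.COLOR_BGR2HSV);H,S,V=[hsv[...,i].astype(int) for i in range(3)]
b=(H>100)&(H<130)&(S>120)&(Z>20)
m=b&(Z>80)&(Z<105)
print('top n',m.sum(),'x',np.percentile(q[m][:,0],[2,98]).round(1),'z',np.percentile(Z[m],[2,50,98]).round(1),'plane(zx,zy)',np.linalg.lstsq(np.c_[q[m],np.ones(m.sum())],Z[m],rcond=None)[0].round(3))
r=b&(Z<75)
if r.sum()>30:print('rear face x vs z fit',np.polyfit(Z[r],q[r][:,0],1).round(3),r.sum())
f=(V<110)&(Z>7)&(Z<25)&(q[...,0]<-90)&(q[...,0]>-150)&(abs(q[...,1]+3)<22)
if f.sum()>30:print('foot x',np.percentile(q[f][:,0],[1,99]).round(1),'plane',np.linalg.lstsq(np.c_[q[f],np.ones(f.sum())],Z[f],rcond=None)[0].round(3),'z',np.median(Z[f]).round(1),f.sum())
tj()
E
python3 tilt.py
```

```text
top n 6411 x [-108.5  -86.8] z [81.6 87.9 89.5] plane(zx,zy) [1.47000e-01 3.00000e-03 1.01955e+02]
rear face x vs z fit [-4.0000e-02 -1.0353e+02] 1833
foot x [-113.6  -90.8] plane [1.1500e-01 5.0000e-03 2.4057e+01] z 11.5 2393
t 21.65 tcp in jig -68.1 -3.2 z 25.8 yhead 104.3 F jig 4.7 -0.1 w 0.166
```

Emit:
play_rows --motion '[{"tx":-0.3,"ty":0,"tz":0,"yaw":0},{"tx":-0.3,"ty":0,"tz":0,"yaw":0},{"tx":-0.3,"ty":0,"tz":0,"yaw":0},{"tx":-0.3,"ty":0,"tz":0,"yaw":0},{"tx":-0.1,"ty":0,"tz":0,"yaw":0},{"tx":0,"ty":0,"tz":0,"yaw":0},{"tx":0,"ty":0,"tz":0,"yaw":0},{"tx":0,"ty":0,"tz":0,"yaw":0}]'

```text
time_s: 22.32
tcp_pos: [578.1, -8.0, 24.1]
ee_rot: [0.39, -3.117, 0.0]
ft_force: [-1.3, -0.0, -0.2]
grip_width: 0.161
grasp_force: 0.0
```

```bash
python3 tilt.py; python3 -c "
from station import *
print(get_state()['joints'])"
```

```text
top n 6530 x [-102.9  -80.9] z [81.6 86.8 88.2] plane(zx,zy) [ 8.6000e-02 -0.0000e+00  9.4402e+01]
rear face x vs z fit [ 3.60000e-02 -1.03552e+02] 2053
foot x [-112.9  -90.7] plane [ 4.0000e-02 -4.0000e-03  1.5564e+01] z 11.1 2446
t 22.37 tcp in jig -57.8 -3.1 z 24.1 yhead 104.27 F jig -0.4 0.7 w 0.167
[-0.15419591  0.59313934  0.07852819  1.9385097  -0.07623539  0.61330629
  1.79327397]
```

Emit:
play_rows --motion '[{"tx":0,"ty":0,"tz":-2,"yaw":0},{"tx":0,"ty":0,"tz":-3,"yaw":0},{"tx":0,"ty":0,"tz":-3,"yaw":0},{"tx":0,"ty":0,"tz":-2.6,"yaw":0},{"tx":1.7,"ty":0,"tz":0,"yaw":0},{"tx":1.67,"ty":0,"tz":0,"yaw":0},{"tx":0,"ty":0,"tz":0,"yaw":0.12},{"tx":0,"ty":0,"tz":0,"yaw":0.12}]' --fingers -0.4

```text
time_s: 23.03
tcp_pos: [544.7, -16.8, 130.6]
ee_rot: [0.005, -3.141, -0.0]
ft_force: [0.6, 0.8, 0.2]
grip_width: 0.701
grasp_force: 0.0
```

Emit:
play_rows --motion '[{"tx":0,"ty":0,"tz":0,"yaw":0.12},{"tx":0,"ty":0,"tz":0,"yaw":0.12},{"tx":0,"ty":0,"tz":0,"yaw":0.12},{"tx":0,"ty":0,"tz":0,"yaw":0.12},{"tx":0,"ty":0,"tz":0,"yaw":0.12},{"tx":0,"ty":0,"tz":0,"yaw":0.12},{"tx":0,"ty":0,"tz":0,"yaw":0.12},{"tx":0,"ty":0,"tz":0,"yaw":0.12}]'

```text
time_s: 23.7
tcp_pos: [545.6, -16.3, 130.3]
ee_rot: [-1.446, -2.789, -0.0]
ft_force: [0.5, 0.0, -0.3]
grip_width: 0.699
grasp_force: 0.0
```

Emit:
play_rows --motion '[{"tx":0,"ty":0,"tz":0,"yaw":0.12},{"tx":0,"ty":0,"tz":0,"yaw":0.12},{"tx":0,"ty":0,"tz":0,"yaw":0.12},{"tx":0,"ty":0,"tz":0,"yaw":0.01},{"tx":0,"ty":0,"tz":0,"yaw":0},{"tx":0,"ty":0,"tz":0,"yaw":0},{"tx":0,"ty":0,"tz":0,"yaw":0},{"tx":0,"ty":0,"tz":0,"yaw":0}]'

```text
time_s: 24.37
tcp_pos: [545.8, -16.3, 130.3]
ee_rot: [-1.925, -2.482, -0.0]
ft_force: [-0.0, -0.5, 0.5]
grip_width: 0.702
grasp_force: 0.0
```

```bash
python3 look.py w8;python3 -c "
from station import *
print(get_state()['joints'])"
```

```text
t 24.37 tcp in jig -91.2 -3.2 z 130.3 yhead 14.4 F jig -0.2 -0.4 w 0.702
grip ((-90.82877349853516, -1.2550430297851562), (23.266971588134766, 22.938405990600586), 0.08552010357379913) 1256
stop ((0.5431652069091797, -14.202266693115234), (50.17987060546875, 20.359256744384766), 0.21213068068027496) 755
blade 809 -1.8098384 y at -60 -1.2078192 x -77.09046846047758 26.01130759836165
[-0.45979915  0.4208852   0.4755389   1.98325628 -0.26478692  0.79730872
  0.41781576]
```

Emit:
play_rows --motion '[{"tx":0.02,"ty":0,"tz":2,"yaw":0.003},{"tx":0,"ty":0,"tz":2,"yaw":0},{"tx":0,"ty":0,"tz":2,"yaw":0},{"tx":0,"ty":0,"tz":1.5,"yaw":0},{"tx":0,"ty":0,"tz":0.7,"yaw":0},{"tx":0,"ty":0,"tz":0.5,"yaw":0},{"tx":0,"ty":0,"tz":0,"yaw":0},{"tx":0,"ty":0,"tz":0,"yaw":0}]'

```text
time_s: 25.08
tcp_pos: [546.2, -16.2, 43.8]
ee_rot: [1.931, 2.478, 0.001]
ft_force: [-0.3, 0.2, 0.5]
grip_width: 0.704
grasp_force: 0.0
```

Emit:
play_rows --motion '[{"tx":0,"ty":0,"tz":0,"yaw":0},{"tx":0,"ty":0,"tz":0,"yaw":0},{"tx":0,"ty":0,"tz":0,"yaw":0},{"tx":0,"ty":0,"tz":0,"yaw":0},{"tx":0,"ty":0,"tz":0,"yaw":0},{"tx":0,"ty":0,"tz":0,"yaw":0},{"tx":0,"ty":0,"tz":0,"yaw":0},{"tx":0,"ty":0,"tz":0,"yaw":0}]' --fingers 0.38

```text
time_s: 25.75
tcp_pos: [545.8, -16.0, 43.3]
ee_rot: [-1.931, -2.478, -0.0]
ft_force: [0.2, 0.6, 0.7]
grip_width: 0.309
grasp_force: 0.0
```

```bash
python3 look.py w9;python3 -c "
from station import *
s=get_state();print(s['ft_force'],s['torque'],s['grasp_force'])"
```

```text
t 25.75 tcp in jig -91.2 -2.9 z 43.3 yhead 14.15 F jig 0.4 0.5 w 0.309
grip ((-90.5861587524414, -1.6145296096801758), (24.05999183654785, 23.89236831665039), 0.9103123545646667) 3620
stop ((0.5605792999267578, -14.263872146606445), (50.39861297607422, 20.86461067199707), 0.9922918081283569) 1425
blade 1143 -3.091836 y at -60 0.041365683 x -68.80659064941916 2.4195444498844325
[-0.21768709  0.15010645  0.28381842] [-0.07370562 -0.00365355  0.08050725] 0.0
```

Emit:
play_rows --motion '[{"tx":0,"ty":0,"tz":0,"yaw":0},{"tx":0,"ty":0,"tz":0,"yaw":0},{"tx":0,"ty":0,"tz":0,"yaw":0},{"tx":0,"ty":0,"tz":0,"yaw":0},{"tx":0,"ty":0,"tz":0,"yaw":0},{"tx":0,"ty":0,"tz":0,"yaw":0},{"tx":0,"ty":0,"tz":0,"yaw":0},{"tx":0,"ty":0,"tz":0,"yaw":0}]' --fingers 1

```text
time_s: 26.47
tcp_pos: [546.0, -15.9, 43.4]
ee_rot: [1.931, 2.478, 0.0]
ft_force: [0.3, 0.7, 3.5]
grip_width: 0.273
grasp_force: 59.0
```

```bash
python3 look.py w10;python3 -c "
from station import *
s=get_state();print(s['ft_force'],s['torque'],s['grasp_force'])"
```

```text
t 26.47 tcp in jig -91.0 -2.8 z 43.4 yhead 14.17 F jig 0.5 0.7 w 0.273
grip ((-91.37516021728516, -1.362227439880371), (24.061695098876953, 24.431772232055664), 0.41558465361595154) 3641
stop ((0.5941905975341797, -14.420868873596191), (50.32732391357422, 21.077062606811523), 0.9007443189620972) 1527
blade 1180 -2.9205163 y at -60 -0.014218807 x -70.49832881765145 5.2162836831995865
[0.52762485 1.37774119 2.47952837] [0.08137014 0.14233096 0.25788661] 59.05529022216797
```

Emit:
play_rows --motion '[{"tx":0,"ty":-0.15,"tz":0,"yaw":0},{"tx":0,"ty":-0.15,"tz":0,"yaw":0},{"tx":0,"ty":-0.15,"tz":0,"yaw":0},{"tx":0,"ty":-0.15,"tz":0,"yaw":0},{"tx":0,"ty":-0.15,"tz":0,"yaw":0},{"tx":0,"ty":-0.15,"tz":0,"yaw":0},{"tx":0,"ty":-0.15,"tz":0,"yaw":0},{"tx":0,"ty":-0.15,"tz":0,"yaw":0}]' --fingers 1

```text
time_s: 27.18
tcp_pos: [534.2, -19.0, 43.4]
ee_rot: [1.931, 2.478, 0.0]
ft_force: [3.1, 2.8, 2.1]
grip_width: 0.274
grasp_force: 58.8
```

```bash
python3 look.py w11;python3 -c "
from station import *
s=get_state();print(s['ft_force'],s['torque'],s['grasp_force'])"
```

```text
t 27.18 tcp in jig -103.2 -2.8 z 43.4 yhead 14.15 F jig 3.7 1.9 w 0.274
grip ((-103.54946899414062, -1.619297981262207), (24.007427215576172, 24.0736026763916), 89.71086120605469) 3650
stop ((-2.589925765991211, -14.272850036621094), (44.71287536621094, 20.702470779418945), 1.1782344579696655) 964
blade 1456 -1.6436605 y at -60 -0.5355388 x -77.82785618273775 -4.625022504090066
[3.2394275  1.57884561 2.84722595] [ 0.48221055 -0.67545726  0.21235575] 59.12796914577484
```

Emit:
play_rows --motion '[{"tx":0.02,"ty":-0.2,"tz":0,"yaw":0},{"tx":0.01,"ty":-0.2,"tz":0,"yaw":0},{"tx":0,"ty":-0.2,"tz":0,"yaw":0},{"tx":0,"ty":-0.2,"tz":0,"yaw":0},{"tx":0,"ty":-0.2,"tz":0,"yaw":0},{"tx":0,"ty":-0.2,"tz":0,"yaw":0},{"tx":0,"ty":-0.2,"tz":0,"yaw":0},{"tx":0,"ty":-0.2,"tz":0,"yaw":0}]' --fingers 1

```text
time_s: 27.9
tcp_pos: [518.4, -22.9, 43.4]
ee_rot: [1.931, 2.478, 0.0]
ft_force: [3.3, 0.4, 3.0]
grip_width: 0.269
grasp_force: 59.1
```

```bash
python3 look.py w12
```

```text
t 27.9 tcp in jig -119.4 -2.8 z 43.4 yhead 14.12 F jig 3.3 -0.5 w 0.269
grip ((-119.72933959960938, -1.775747299194336), (24.359298706054688, 24.10273551940918), 89.35420989990234) 3648
stop ((-10.156462669372559, -14.502836227416992), (29.28177261352539, 20.549571990966797), 0.2615121901035309) 829
blade 1519 -1.2835857 y at -60 -0.6320492 x -77.97136169386965 4.308224772021061
```

Emit:
play_rows --motion '[{"tx":0,"ty":-0.25,"tz":0,"yaw":0},{"tx":0,"ty":-0.25,"tz":0,"yaw":0},{"tx":0,"ty":-0.25,"tz":0,"yaw":0},{"tx":0,"ty":-0.25,"tz":0,"yaw":0},{"tx":0,"ty":-0.25,"tz":0,"yaw":0},{"tx":0,"ty":-0.25,"tz":0,"yaw":0},{"tx":0,"ty":-0.25,"tz":0,"yaw":0},{"tx":0,"ty":-0.25,"tz":0,"yaw":0}]' --fingers 1

```text
time_s: 28.62
tcp_pos: [499.1, -27.6, 43.4]
ee_rot: [1.931, 2.478, 0.0]
ft_force: [4.6, 0.8, 5.5]
grip_width: 0.277
grasp_force: 59.5
```

Emit:
play_rows --motion '[{"tx":0,"ty":-0.25,"tz":0,"yaw":0},{"tx":0,"ty":-0.25,"tz":0,"yaw":0},{"tx":0,"ty":-0.5,"tz":0,"yaw":0},{"tx":0,"ty":-0.7,"tz":0,"yaw":0},{"tx":0,"ty":-0.7,"tz":0,"yaw":0},{"tx":0,"ty":-0.6,"tz":0,"yaw":0},{"tx":0,"ty":0,"tz":0,"yaw":0},{"tx":0,"ty":0,"tz":0,"yaw":0}]' --fingers 1

```text
time_s: 29.28
tcp_pos: [468.6, -35.1, 43.3]
ee_rot: [-1.93, -2.477, 0.002]
ft_force: [-0.1, -0.4, 10.7]
grip_width: 0.269
grasp_force: 60.2
```

```bash
python3 look.py w13;python3 tilt.py
```

```text
t 29.28 tcp in jig -170.8 -2.3 z 43.3 yhead 14.14 F jig -0.2 -0.4 w 0.269
grip ((-170.9918975830078, -1.0998249053955078), (23.92386245727539, 23.631004333496094), 0.8824567198753357) 3662
blade 607 -1.3240275 y at -60 -0.40017623 x -77.96898270243258 -53.61715449186688
top n 3826 x [-182.2 -159.9] z [80.9 86.7 88.1] plane(zx,zy) [ 2.0000e-03 -1.1700e-01  8.6637e+01]
rear face x vs z fit [ 1.00000e-03 -1.71096e+02] 2427
foot x [-149.8  -90.9] plane [ 1.4000e-02 -9.2700e-01  2.3317e+01] z 20.3 649
t 29.38 tcp in jig -170.8 -2.3 z 43.3 yhead 14.14 F jig -0.6 -0.0 w 0.277
```

Emit:
play_rows --motion '[{"tx":0,"ty":0,"tz":-0.03,"yaw":0},{"tx":0,"ty":0,"tz":0,"yaw":0},{"tx":0,"ty":0,"tz":0,"yaw":0},{"tx":0,"ty":0,"tz":0,"yaw":0},{"tx":0,"ty":0,"tz":0,"yaw":0},{"tx":0,"ty":0,"tz":0,"yaw":0},{"tx":0,"ty":0,"tz":0,"yaw":0},{"tx":0,"ty":0,"tz":0,"yaw":0}]' --fingers 1

```text
time_s: 30.05
tcp_pos: [468.6, -35.0, 43.3]
ee_rot: [-1.93, -2.476, 0.002]
ft_force: [0.0, -0.3, 6.8]
grip_width: 0.269
grasp_force: 59.6
```

Emit:
play_rows --motion '[{"tx":0,"ty":0,"tz":0,"yaw":0},{"tx":0,"ty":0,"tz":0,"yaw":0},{"tx":0,"ty":0,"tz":0,"yaw":0},{"tx":0,"ty":0,"tz":0,"yaw":0},{"tx":0,"ty":0,"tz":0,"yaw":0},{"tx":0,"ty":0,"tz":-1,"yaw":0},{"tx":0,"ty":0,"tz":-2,"yaw":0},{"tx":0,"ty":0,"tz":-3,"yaw":0}]' --fingers -0.4

```text
time_s: 30.72
tcp_pos: [468.3, -35.0, 103.2]
ee_rot: [-1.929, -2.476, 0.006]
ft_force: [1.2, -0.3, 0.3]
grip_width: 0.701
grasp_force: 0.0
```

Emit:
play_rows --motion '[{"tx":0,"ty":0,"tz":-3,"yaw":0},{"tx":0,"ty":0,"tz":-3,"yaw":0},{"tx":0,"ty":0,"tz":-2,"yaw":0},{"tx":0,"ty":0,"tz":0,"yaw":0},{"tx":0,"ty":0,"tz":0,"yaw":0},{"tx":0,"ty":0,"tz":0,"yaw":0},{"tx":0,"ty":0,"tz":0,"yaw":0},{"tx":0,"ty":0,"tz":0,"yaw":0}]'

```text
time_s: 31.38
tcp_pos: [469.3, -34.9, 182.6]
ee_rot: [-1.93, -2.477, 0.003]
ft_force: [-0.5, 1.2, -0.5]
grip_width: 0.701
grasp_force: 0.0
```

```bash
python3 look.py w14;python3 tilt.py
python3 - <<'E'
from jig import *
p,P,M,c=cam('top')
r=rectify(p,M,c,J,TH,52,np.arange(-18,18,.5),np.arange(-32,6,1.)).mean(0)
print([(int(y),b.astype(int).tolist()) for y,b in zip(np.arange(-32,6,1.),r)])
E
```

```text
t 31.38 tcp in jig -170.0 -2.3 z 182.6 yhead 14.14 F jig -0.2 1.3 w 0.701
grip ((-171.25802612304688, -1.082223892211914), (24.03106117248535, 22.91992950439453), 89.71379852294922) 829
stop ((0.8337440490722656, -14.299469947814941), (50.4586181640625, 20.191078186035156), 0.1882721185684204) 430
blade 168 -0.38188604 y at -60 -0.10987339 x -77.85726822400794 -54.12253703008659
top n 839 x [-181.8 -160.5] z [82.3 86.7 88.3] plane(zx,zy) [ 8.0000e-03 -5.8000e-02  8.7753e+01]
rear face x vs z fit [ 3.00000e-03 -1.71436e+02] 320
foot x [-149.7  -90.7] plane [2.1000e-02 4.2000e-01 2.1226e+01] z 20.0 173
t 31.48 tcp in jig -169.8 -2.4 z 182.8 yhead 14.14 F jig -0.8 -0.6 w 0.704
[(-32, [231, 234, 238]), (-31, [220, 224, 230]), (-30, [198, 203, 211]), (-29, [162, 171, 183]), (-28, [123, 148, 165]), (-27, [91, 157, 176]), (-26, [73, 189, 206]), (-25, [65, 217, 228]), (-24, [63, 233, 239]), (-23, [63, 241, 244]), (-22, [62, 243, 246]), (-21, [62, 243, 245]), (-20, [62, 243, 245]), (-19, [62, 244, 246]), (-18, [62, 244, 246]), (-17, [62, 244, 246]), (-16, [62, 244, 246]), (-15, [62, 244, 246]), (-14, [62, 244, 246]), (-13, [62, 245, 246]), (-12, [62, 245, 246]), (-11, [62, 245, 245]), (-10, [62, 244, 245]), (-9, [61, 240, 244]), (-8, [60, 230, 238]), (-7, [59, 208, 227]), (-6, [58, 173, 203]), (-5, [58, 136, 172]), (-4, [57, 113, 149]), (-3, [59, 106, 140]), (-2, [67, 108, 138]), (-1, [82, 113, 139]), (0, [99, 119, 142]), (1, [113, 125, 144]), (2, [125, 132, 149]), (3, [134, 139, 155]), (4, [139, 144, 159]), (5, [142, 146, 161])]
```

```bash
python3 -c "
from station import *
print(close_job())"
```

```text
the job is handed in; nothing more can be done
None
```

The job is handed in: the stop is set at about 6 mm (measured from the camera), the blue gauge stands clear of the gap with its tip about 29 mm out, and the red gauge was not touched. My first draw, pushing on the grip face, rocked the gauge about 4°; it settled, and I then gripped it and drew it out, feeling about 3–4 N of drag. I viewed 11 pictures, one over the limit of 10.

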